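# Clear the forming die and hold its slug gate open

### The arm

A 6-joint arm with a two-finger parallel gripper is mounted at the origin on a cart in front of the work surface, level with it; the furniture and walls round the work are solid. World frame = base frame: x ahead of the robot, y to its left, z up, the work surface at z = 0. Lengths are in mm, angles in degrees, forces in N, time in s.
With the tool pointing down it reaches from about 350 to 850 mm from the base axis. Payload 8.1 kg.
Tool frame: the origin (TCP) lies between the finger pads; the fingertips stand 22 mm ahead of it and the grasp point (between the pads) lies 3 mm ahead of it; z points along the fingers, y is the line along which they close (so a half turn about z gives the same grasp; the last joint's range is limited). The gripper opens to 85 mm and grips with 20 to 120 N. Pads are 22 mm wide; open, the fingers measure 114 mm over their backs; the gripper's body (76 mm by 85 mm) begins 54 mm behind the grasp point. The pads swing forward as they close: fully open they stand 13 mm farther back than shut.
Start: joints at [-71.643, 7.471, 85.268, -0, 87.261, -4.893], TCP at [236.872, -551.268, 216.892] pointing down, gripper open.
Joint ranges: [-169.43, 169.43], [-51.17, 129.36], [1.28, 143.12], [-76.62, 256.62], [0, 156.53], [-152.29, 152.29]. Speed limits (degrees/s): [136.94, 136.94, 159.86, 180, 180, 180].

### API

Orientations are given as [roll, pitch, yaw] about the fixed x, y, z axes, in that order (R = Rz(yaw) Ry(pitch) Rx(roll)).
In Python, from bench import r, vision gives the robot as it stands.
- The arm moves only by the tool step_arm, never from a script. Its argument "targets" is a list that holds one entry, the list of rows, each a list of 6 numbers: the shift along the world's x, y, z in mm, then the turn, a rotation vector about the world's x, y, z in rad. In form: [[[x, y, z, rx, ry, rz], ...]]. A call has 1 to 12 rows; each row is the pose to reach, as a shift and turn from the pose commanded when the call began; what a row does not reach only later rows make up. A row lasts 1/12 s, in which the tool goes at most 41.7 mm and 7.16 degrees, less where a joint would pass 70% of its speed; a pose out of reach is approached as far as the arm can. A call with a gripper value outside its range is refused whole. "fingers" is the gripper's target within -1 to 1 (shut at 1, half-way at 0, fully open at -1), set as the call begins (left out, the last holds). The fingers move at their own pace and stop on an object; "newtons" is the grip in N (left out, the last holds). Time passes only in rows, so rows that repeat a pose let the fingers close. It gives the time, the measured TCP pose, the force, the opening and the grip force at its end, in the units of the state.
- r.sense(): the state, without advancing time (a new reading comes with each control period).
- vision.snapshot(name): name is "side" or "top" or "wrist"; returns a dict with "img" (400x640x3 uint8, blue, green, red), "mtx" (3x3 intrinsics, pixels), "D" ([k1, k2, p1, p2, k3] as OpenCV has them; the pictures are not rectified), "eye" and "attitude" of the camera in the world. Camera axes: x right, y up, looking along -z (the intrinsics and any distortion apply to the point x, -y, -z); pixel columns grow to the right and rows downward; lengths in mm; the calibration is good to about 2 mm. A picture is of the moment at which its call begins. There is no depth.
- r.hand_in(): hands the job in; it is judged then, once.
The state is a dict: "time": time; "joint_pos": joint angles; "qd": joint speeds; "joint_efforts": joint torques, N m; "tool_pos": TCP position; "tcp_rot": TCP orientation; "ft_force": force on the tool from outside, world axes, zero at the start; "wrist_torque": the same for the moment, N m; "finger_gap": finger opening in mm; "grip_force": force on a finger pad.
Only numpy, scipy, OpenCV 4.12 (cv2) and the standard library are available. Lean on these libraries where they do the work, as an engineer would, in place of code of your own. Each camera call takes 0.05 s, during which the arm holds its last target. There are 200 camera calls.

### The job

Clear the little bench forming die: lift the finished bracket out of the die cavity, stand it on its foot in the shallow tray and let go of it. Then pull the spring-loaded slug gate out by its upright post until its pointer lines up with the index blade beside the rail, and finish while still holding it there against its spring, so that the slugs can be brushed out. Leave the jar and the stamp where they are.

Things in the scene. Friction and masses are not known exactly. Their poses are not given: they have to be found in the camera images.
- die: Bench forming die fixed to the table: grey bed 130 (x) x 165 (y) x 12 mm. Origin on the table, mid-length; the bed reaches from y -90 to +75 mm; x points away from the robot, z up. Left (+y): dark steel die block 110 x 85 mm, top 40 mm above the table, with an open cavity. Right (-y): two steel rails along x, tops 34 mm above the table, guide the slug gate (centre line y -45 mm).
- die_cavity (a point): Centre of the floor of the die's open rectangular cavity: 66 (x) x 46 (y) mm, 16 mm deep, floor 24 mm above the table. Axes as the die's.
- bracket: Loose formed aluminium bracket, about 0.12 kg, foot down in the die cavity. Foot plate 60 (x) x 40 (y) x 8 mm; from its middle rises a flat lug 36 mm wide (x), 10 mm thick (y), rounded top 58 mm above the foot's underside, with a dark bore. Origin at the centre of the foot's underside, z up. In the die the lug stands 42 mm out of the block; grip it across its thickness (y).
- tray: Loose shallow grey tray, open on top, outside 110 (x) x 100 (y) x 24 mm, walls and floor about 4 mm thick, 0.5 kg. Origin at the centre of its underside.
- tray_in (a point): Centre of the tray's inner floor, on which the bracket's foot is to stand (axes as the tray's).
- gate: Spring-return gate: aluminium plate with an upright black post, 16 x 16 mm, at its near end in front of the bed. Origin under the post, 20 mm above the table; plate top 8 mm, post top 58 mm above it. Slides along the die's x only: out is -x (to the robot), 0 to 65 mm; starts home. Spring: 3.6 N at home plus 1.2 N per 10 mm, 6.6 to 9.6 N at the mark; let go, it springs home.
- gate_pointer (a point): Tip of the dark pointer arm that stands on the gate's plate and reaches over the outer (-y) rail, 38 mm above the table; it moves with the gate and lies 145 mm (+x) and 28 mm (-y) from the gate's origin. At home it is at x = +30 mm of the die.
- index: Small steel clamp (16 x 13 mm) fixed on the bed beside the outer rail with an upright blade 3 mm thick (in x), top 47 mm above the table: the mark. Origin on the bed under the blade, axes as the die's. It stands 25 to 50 mm to the -x side of the pointer's home; the pointer passes it without touching and lines up when both have the same x in the die's frame.
- jar: Small jar with a wide lid, 63 mm across, 75 mm tall, to the robot's right; bystander. Origin at the centre of its underside.
- stamp: Wooden-handled stamp, 43 x 54 x 83 mm, standing behind the die; bystander. Origin at the centre of its underside.

How it is judged (in metres and radians):
On the way, in this order (a step that is already met when the one before it is completed fails the run):
1. the bracket is lifted out of the cavity, clear of the die block, in the fingers (z of bracket in the frame of die above 0.045 m and contact force between the fingers and bracket above 0.5 N and x of gate_pointer in the frame of die above 0.026 m), for 0.1 s.
2. the bracket stands released on its foot in the tray, the gate still home (x of bracket in the frame of tray_in between -0.05 and 0.05 m and y of bracket in the frame of tray_in between -0.045 and 0.045 m and z of bracket in the frame of tray_in below 0.005 m and angle between bracket's own z axis and vertical below 0.1 rad and contact force between bracket and tray above 0.3 N and contact force between bracket and the fingers below 0.05 N and linear speed of bracket below 0.02 m/s and x of gate_pointer in the frame of die above 0.026 m), for 0.2 s.
At the end, for the whole second after the job is handed in: The bracket stands on its foot on the tray's floor (tilt under 0.1 rad, untouched by the fingers, at rest) and the fingers hold the gate still (more than 2 N of contact, neither bracket nor tray touching it) with its pointer within 4 mm of the index blade along the die's x, through the last second (x of bracket in the frame of tray_in between -0.05 and 0.05 m and y of bracket in the frame of tray_in between -0.045 and 0.045 m and z of bracket in the frame of tray_in below 0.005 m and angle between bracket's own z axis and vertical below 0.1 rad and contact force between bracket and tray above 0.3 N and contact force between bracket and the fingers below 0.05 N and linear speed of bracket below 0.02 m/s and x of gate_pointer in the frame of index between -0.004 and 0.004 m and contact force between the fingers and gate above 2 N and linear speed of gate below 0.01 m/s and contact force between gate and bracket below 0.05 N and contact force between gate and tray below 0.05 N); the arm keeps its last pose, push and grip.
It fails at once if the jar is pushed more than 25 mm from its place (distance of jar from where it was at the start of the episode above 0.025 m).
It fails at once if the stamp is pushed more than 25 mm from its place (distance of stamp from where it was at the start of the episode above 0.025 m).
It also fails if it takes over 64 s, if anything falls off the work surface, if the arm or the gripper's body presses on something with over 40 N, if the wrist force passes 120 N, or if a joint passes its speed limit or range.

## Working session

There is one attempt and no reset: what is moved stays moved. The work goes in short steps, Python scripts to look and compute and a tool call to move; the robot and the scene stay as the last step left them, time stands still between calls to the robot, and variables do not carry over. Pictures are saved under pics/ and viewed, at most 10 in all, crops included, and the job is handed in when it is done.

Besides the shell and the picture viewer there is one more tool, called after "Call:" as a command line: name --argument value ..., lists and objects as JSON in quotes. step_arm: Moves the arm, as the interface text tells. Its arguments: {"type":"object","properties":{"targets":{"type":"array"},"fingers":{"type":"number"},"newtons":{"type":"number"}},"required":["targets"]}

```bash
mkdir -p pics; cat > h.py <<'E'
import numpy as np, cv2
from scipy.spatial.transform import Rotation as R
def att(s):
    a=np.array(s["attitude"],float)
    return a if a.shape==(3,3) else R.from_euler('xyz',a,degrees=True).as_matrix()
def ray(s,uv):
    p=cv2.undistortPoints(np.array([[uv]],float),np.array(s["mtx"],float),np.array(s["D"],float))[0,0]
    return att(s)@np.array([p[0],-p[1],-1])
def onz(s,uv,z):
    d=ray(s,uv);e=np.array(s["eye"],float)
    return e+d*(z-e[2])/d[2]
def proj(s,P):
    c=(np.atleast_2d(P)-np.array(s["eye"]))@att(s); c=c*[1,-1,-1]
    return cv2.projectPoints(c,np.zeros(3),np.zeros(3),np.array(s["mtx"],float),np.array(s["D"],float))[0][:,0]
E
python3 - <<'E'
from bench import r,vision
import cv2,pickle
for n in ("top","side"):
    s=vision.snapshot(n);pickle.dump(s,open(n+".pkl","wb"));cv2.imwrite(f"pics/{n}0.png",s["img"])
    print(n,s["eye"],s["attitude"],s["mtx"],s["D"])
print(r.sense())
E
```

```text
top [ 410.15993226   11.48435953 1146.480915  ] [  8.54696781  -0.15197864 -88.84658913] [[409.08638532   0.         319.44111431]
 [  0.         409.08638532 198.96734654]
 [  0.           0.           1.        ]] [-0.00673114  0.          0.          0.          0.        ]
side [441.99117097 909.01688979 592.14926727] [  59.46379501   -0.47808    -170.54792966] [[381.73938444   0.         323.96866493]
 [  0.         381.73938444 201.50175528]
 [  0.           0.           1.        ]] [-0.01424074  0.          0.          0.          0.        ]
{'time': 0.1, 'joint_pos': array([-7.16411928e+01,  7.51186594e+00,  8.53248489e+01, -1.63674537e-05,
        8.72620125e+01, -4.89348839e+00]), 'qd': array([ 0.03912418, -0.06489777, -0.05008118, -0.03864987, -0.03807714,
       -0.1276502 ]), 'joint_efforts': array([ 2.17734145e-03, -5.70955896e+01, -5.01940119e+01, -5.74027908e-06,
        8.22331582e-03, -6.74662510e-05]), 'tool_pos': array([ 236.71506873, -550.74706553,  215.92070957]), 'tcp_rot': array([-1.79901631e+02, -8.40551129e-03,  2.32522892e+01]), 'ft_force': array([-0.39989537, -0.83689834, -0.27284412]), 'wrist_torque': array([ 0.03964941, -0.00287277, -0.03048666]), 'grip_force': 0.0, 'finger_gap': 85.44807833113009}
```

View pics/top0.png

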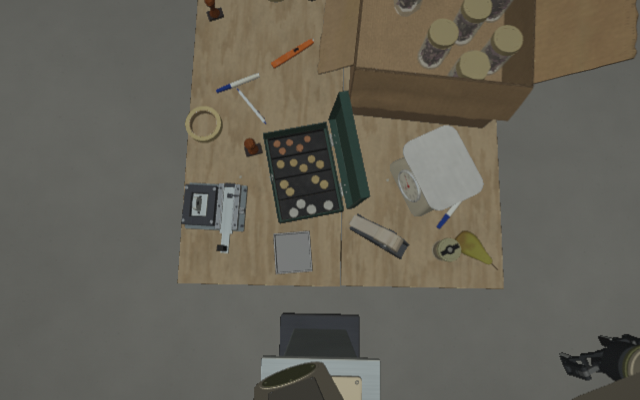

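View pics/side0.png

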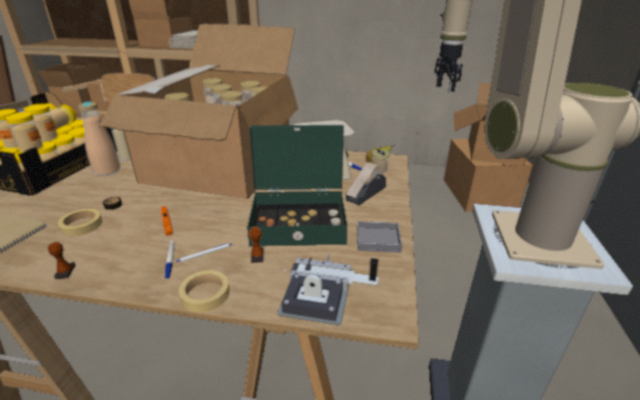

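The top view shows the die at about (213,207), the bracket at (199,205), the post at (222,248), the tray at (293,252), a stamp at (252,147) and the jar at (447,250). I'll enlarge the die area next.

```bash
python3 - <<'E'
import pickle,cv2
from h import *
s=pickle.load(open("top.pkl","rb"))
cv2.imwrite("pics/topc.png",cv2.resize(s["img"][165:285,170:330],None,fx=5,fy=5,interpolation=cv2.INTER_CUBIC))
for n,uv,z in [("lugtop",(199,204),80),("posttop",(222,248),78),("tray",(293,252),24),("stamp",(252,147),60),("jar",(447,250),75)]:
    print(n,onz(s,uv,z).round())
E
```

```text
lugtop [551. 328.  80.]
posttop [437. 262.  78.]
tray [431.  81.  24.]
stamp [714. 199.  60.]
jar [ 444. -323.   75.]
```

View pics/topc.png

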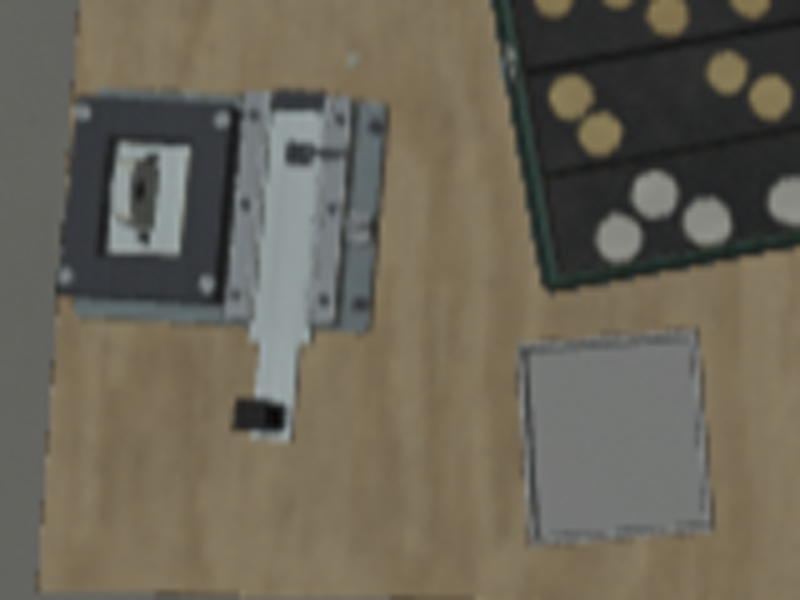

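```bash
python3 - <<'E'
import pickle
from h import *
s=pickle.load(open("top.pkl","rb"))
f=lambda c,z:onz(s,(170+(c[0]-2)/5,165+(c[1]-2)/5),z)
b=[f(c,40) for c in [(77,98),(238,108),(222,302),(60,294)]]
t=[f(c,24) for c in [(519,344),(696,331),(713,528),(531,543)]]
for n,q in (("block",b),("tray",t)):
    q=np.array(q)[:,:2]; print(n,q.round(),q.mean(0).round(1),np.linalg.norm(np.roll(q,-1,0)-q,axis=1).round())
    for d in (q[0]-q[3],q[1]-q[2]): print("yaw",np.degrees(np.arctan2(d[1],d[0])).round(1))
    d=q[0]-q[1],q[3]-q[2]
    for d in d: print("yaw",np.degrees(np.arctan2(-d[0],d[1])).round(1))
c=[f(c,40) for c in [(110,138),(190,145),(180,257),(102,252)]]
print("cav",np.mean(c,0).round(1))
print("post top",f((272,415),78).round(1),f((246,414),78).round(1),"bore/lugtop",f((143,180),80).round(1))
print("pointer tip",f((343,154),38).round(1),"index blade",f((360,222),47).round(1),f((360,222),20).round(1))
E
```

```text
block [[610. 382.]
 [606. 293.]
 [499. 296.]
 [502. 384.]] [554.3 339. ] [ 89. 107.  88. 108.]
yaw -0.9
yaw -1.4
yaw -2.4
yaw -1.6
tray [[481. 136.]
 [490.  39.]
 [384.  28.]
 [374. 126.]] [432.1  82.2] [ 97. 107.  99. 108.]
yaw 5.6
yaw 6.3
yaw 5.4
yaw 5.8
cav [555.4 341.1  40. ]
post top [438.1 256.9  78. ] [438.4 270.4  78. ] bore/lugtop [559.6 331.1  80. ]
pointer tip [582.1 234.9  38. ] index blade [543.6 222.   47. ] [546.9 227.2  20. ]
```

Call:
step_arm --targets '[[[190, 470, 50, 0, 0, -0.43], [190, 470, 50, 0, 0, -0.43], [190, 470, 50, 0, 0, -0.43], [190, 470, 50, 0, 0, -0.43], [190, 470, 50, 0, 0, -0.43], [190, 470, 50, 0, 0, -0.43], [190, 470, 50, 0, 0, -0.43], [190, 470, 50, 0, 0, -0.43], [190, 470, 50, 0, 0, -0.43], [190, 470, 50, 0, 0, -0.43], [190, 470, 50, 0, 0, -0.43], [190, 470, 50, 0, 0, -0.43]]]' --fingers -1

```text
time: 1.1
tool_pos: [423.4, -87.9, 266.0]
tcp_rot: [180.0, -0.0, -1.4]
ft_force: [0.1, -1.0, -0.6]
finger_gap: 85.6
grip_force: 0.0
```

Call:
step_arm --targets '[[[113, 401, -37, 0, 0, 0], [113, 401, -37, 0, 0, 0], [113, 401, -37, 0, 0, 0], [113, 401, -37, 0, 0, 0], [113, 401, -37, 0, 0, 0], [113, 401, -37, 0, 0, 0], [113, 401, -37, 0, 0, 0], [113, 401, -37, 0, 0, 0], [113, 401, -37, 0, 0, 0], [113, 401, -37, 0, 0, 0], [113, 401, -37, 0, 0, 0], [113, 401, -37, 0, 0, 0]]]'

```text
time: 2.1
tool_pos: [535.4, 312.9, 226.3]
tcp_rot: [179.9, 0.2, -1.2]
ft_force: [0.3, -0.4, 0.5]
finger_gap: 85.5
grip_force: 0.0
```

```bash
python3 - <<'E'
from bench import r,vision
import cv2,pickle
s=vision.snapshot("wrist");pickle.dump(s,open("w1.pkl","wb"));cv2.imwrite("pics/w1.png",s["img"])
print(s["eye"],s["attitude"],s["mtx"],s["D"],r.sense()["tool_pos"])
E
```

```text
[615.04726792 313.01580951 382.80298388] [-1.80618786e+01 -8.27153953e-02 -9.12285577e+01] [[290.76212712   0.         323.04775017]
 [  0.         290.76212712 196.32117752]
 [  0.           0.           1.        ]] [-0.04920317  0.          0.          0.          0.        ] [535.69169359 311.50193731 227.43338819]
```

View pics/w1.png

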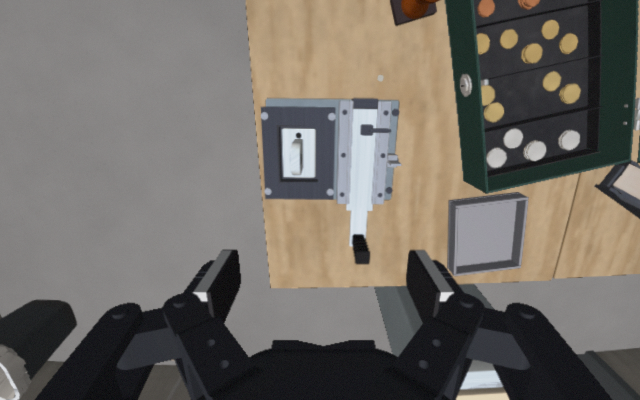

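The wrist view shows the block corners at (264,107) to (336,197), the lug top at about (298,156), the pointer tip at (389,130), the index at (394,160), the post at (361,250) and the tray at (487,233). I'll crop in for finer readings.

```bash
python3 - <<'E'
import pickle,cv2
s=pickle.load(open("w1.pkl","rb"))
cv2.imwrite("pics/w1c.png",cv2.resize(s["img"][95:270,255:410],None,fx=3.4,fy=3.4,interpolation=cv2.INTER_CUBIC))
E
```

```text
(no output)
```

View pics/w1c.png

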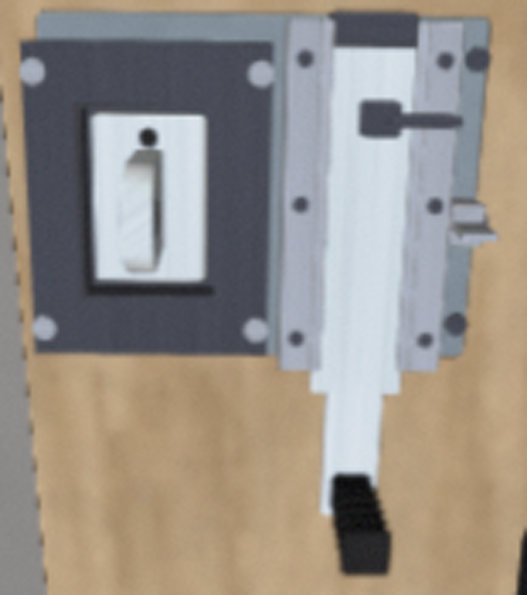

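```bash
python3 - <<'E'
import pickle
from h import *
s=pickle.load(open("w1.pkl","rb"))
f=lambda c,z:onz(s,(255+(c[0]-1.2)/3.4,95+(c[1]-1.2)/3.4),z)[:2]
def rect(n,cs,z):
    q=np.array([f(c,z) for c in cs]); print(n,q.mean(0).round(1),np.linalg.norm(np.roll(q,-1,0)-q,axis=1).round(1))
    for d in (q[0]-q[3],q[1]-q[2]): print(" yaw",np.degrees(np.arctan2(d[1],d[0])).round(1))
    for d in (q[0]-q[1],q[3]-q[2]): print(" yaw",np.degrees(np.arctan2(-d[0],d[1])).round(1))
rect("block",[(22,41),(273,42),(268,354),(36,355)],40)
rect("foot",[(91,113),(207,115),(204,283),(92,280)],32)
rect("post",[(340,533),(390,528),(388,574),(344,574)],78)
print("lug",f((142,210),78), "pointer",f((462,121),38),"blade",f((475,236),47), f((495,239),47),f((452,224),47))
q=np.array([onz(s,u,24)[:2] for u in [(449,201),(526,194),(523,268),(452,273)]]);print("tray",q.mean(0).round(1),np.linalg.norm(np.roll(q,-1,0)-q,axis=1))
E
```

```text
block [555.5 342.8] [ 83.7 109.6  85.  110.5]
 yaw -2.2
 yaw -1.5
 yaw -1.6
 yaw -1.0
foot [556.  343.8] [40.4 60.3 41.  59.9]
 yaw -3.3
 yaw -2.7
 yaw -2.3
 yaw -2.9
post [438.7 269.9] [17.4 18.2 15.5 16.4]
 yaw 5.8
 yaw -0.4
 yaw 5.0
 yaw -1.5
lug [560.62057273 341.89305745] pointer [582.01563467 234.43418362] blade [543.63979357 230.12752922] [542.44988371 223.09628452] [548.00138326 238.31891443]
tray [435.7  88. ] [104.24159617 115.14574143 105.54803843 111.6580465 ]
```

Call:
step_arm --targets '[[[17, 23, -20, 0, 0, -0.015], [17, 23, -60, 0, 0, -0.015], [17, 23, -100, 0, 0, -0.015], [17, 23, -120, 0, 0, -0.015], [17, 23, -120, 0, 0, -0.015], [17, 23, -120, 0, 0, -0.015], [17, 23, -120, 0, 0, -0.015]]]'

```text
time: 2.73
tool_pos: [554.9, 333.8, 112.0]
tcp_rot: [-179.9, -0.2, -2.3]
ft_force: [0.4, 0.5, 0.2]
finger_gap: 85.3
grip_force: 0.0
```

```bash
python3 - <<'E'
from bench import r,vision
import cv2,pickle
s=vision.snapshot("wrist");pickle.dump(s,open("w2.pkl","wb"));cv2.imwrite("pics/w2.png",s["img"])
print(s["eye"],s["attitude"],r.sense()["tool_pos"],r.sense()["tcp_rot"])
E
```

```text
[633.4342818  331.862247   269.03004721] [-17.65855492   0.11168904 -92.33824757] [555.39341794 334.25487122 112.7529431 ] [-179.86123756   -0.2679577    -2.29437388]
```

View pics/w2.png

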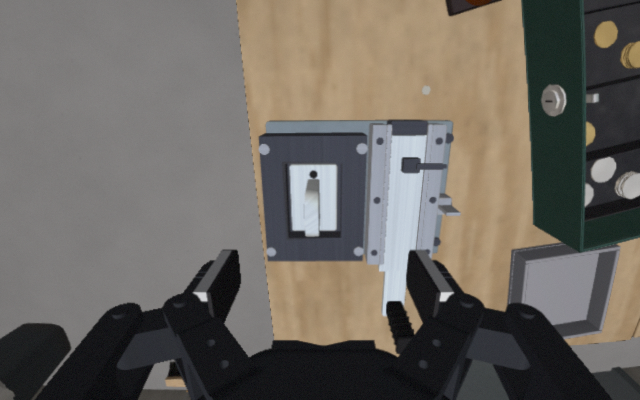

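The wrist view shows the lug at about (312,208), left of the finger midline (323), so a few mm more in +y is needed.

```bash
python3 - <<'E'
import pickle
from h import *
s=pickle.load(open("w2.pkl","rb"))
for u,z in [((312,207),74),((312,236),74),((313,180),74)]: print(onz(s,u,z).round(1))
q=np.array([onz(s,u,40)[:2] for u in [(260,135),(366,133),(364,260),(267,262)]]);print("block",q.mean(0).round(1),np.linalg.norm(np.roll(q,-1,0)-q,axis=1))
q=np.array([onz(s,u,32)[:2] for u in [(290,164),(338,165),(337,232),(290,231)]]);print("foot",q.mean(0).round(1),np.linalg.norm(np.roll(q,-1,0)-q,axis=1))
E
```

```text
[563.8 343.   74. ]
[541.1 344.2  74. ]
[583.5 341.2  74. ]
block [556.  342.8] [ 82.38330489 111.14506731  86.71714703 111.79995497]
foot [555.8 343.5] [39.72942814 60.56571205 41.87832243 60.52141101]
```

Call:
step_arm --targets '[[[1, 9, -5, 0, 0, 0], [1, 9, -30, 0, 0, 0], [1, 9, -43, 0, 0, 0], [1, 9, -43, 0, 0, 0], [1, 9, -43, 0, 0, 0], [1, 9, -43, 0, 0, 0]]]'

```text
time: 3.28
tool_pos: [554.7, 343.4, 66.9]
tcp_rot: [-180.0, -0.0, -2.2]
ft_force: [0.2, -0.6, 0.5]
finger_gap: 85.5
grip_force: 0.0
```

Call:
step_arm --targets '[[[0, 0, 0, 0, 0, 0], [0, 0, 0, 0, 0, 0], [0, 0, 0, 0, 0, 0], [0, 0, 0, 0, 0, 0], [0, 0, 0, 0, 0, 0], [0, 0, 0, 0, 0, 0], [0, 0, 0, 0, 0, 0], [0, 0, 0, 0, 0, 0], [0, 0, 0, 0, 0, 0], [0, 0, 0, 0, 0, 0]]]' --fingers 1 --newtons 35

```text
time: 4.12
tool_pos: [554.4, 343.0, 66.1]
tcp_rot: [180.0, -0.0, -2.3]
ft_force: [0.4, -1.2, 2.4]
finger_gap: 7.1
grip_force: 34.3
```

Call:
step_arm --targets '[[[0, 0, 8, 0, 0, 0], [0, 0, 20, 0, 0, 0], [0, 0, 35, 0, 0, 0], [0, 0, 55, 0, 0, 0], [0, 0, 80, 0, 0, 0], [0, 0, 80, 0, 0, 0], [0, 0, 80, 0, 0, 0], [0, 0, 80, 0, 0, 0]]]'

```text
time: 4.78
tool_pos: [554.4, 343.1, 146.2]
tcp_rot: [-180.0, -0.0, -2.2]
ft_force: [-0.3, -0.1, -1.3]
finger_gap: 6.8
grip_force: 34.1
```

```bash
python3 - <<'E'
from bench import r,vision
import cv2,pickle
s=vision.snapshot("wrist");pickle.dump(s,open("w3.pkl","wb"));cv2.imwrite("pics/w3.png",s["img"])
print(s["eye"],s["attitude"],r.sense()["tool_pos"],r.sense()["tcp_rot"],r.sense()["finger_gap"])
E
```

```text
[633.37343111 341.47703324 302.98883634] [-1.78291629e+01  3.06638757e-02 -9.22731543e+01] [553.7811758  342.78437025 145.11348053] [ 1.79962603e+02  7.06388320e-02 -2.24496451e+00] 7.140734638135806
```

View pics/w3.png

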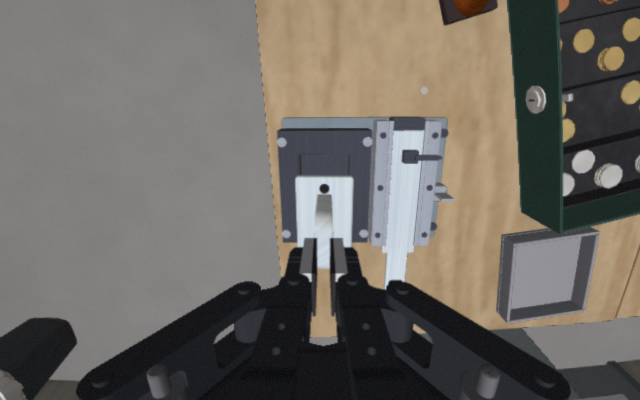

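The bracket is held and level, with its foot at (324,222). The tray is at about (545,275), with rim corners near (499,233), (599,229), (587,315) and (497,321).

```bash
python3 - <<'E'
import pickle
from h import *
s=pickle.load(open("w3.pkl","rb"))
q=np.array([onz(s,u,24)[:2] for u in [(499,233),(599,229),(587,315),(497,321)]]);print(q.round(),q.mean(0).round(1),np.linalg.norm(np.roll(q,-1,0)-q,axis=1))
q=np.array([onz(s,u,111)[:2] for u in [(296,177),(354,177),(352,246),(296,246)]]);print("foot",q.mean(0))
E
```

```text
[[495. 158.]
 [494.  43.]
 [377.  25.]
 [377. 141.]] [435.7  91.9] [115.53218266 118.5428224  116.44150834 118.90566064]
foot [559.35437496 343.50390643]
```

Call:
step_arm --targets '[[[-8, -16, 0, 0, 0, 0.01], [-22, -46, 0, 0, 0, 0.03], [-36, -76, 0, 0, 0, 0.05], [-50, -106, 0, 0, 0, 0.07], [-64, -136, 0, 0, 0, 0.09], [-78, -166, 0, 0, 0, 0.11], [-92, -196, 0, 0, 0, 0.13], [-106, -226, 0, 0, 0, 0.14], [-118, -248, 0, 0, 0, 0.14], [-123, -258, 0, 0, 0, 0.14], [-123, -258, 0, 0, 0, 0.14], [-123, -258, 0, 0, 0, 0.14]]]'

```text
time: 5.83
tool_pos: [431.2, 85.1, 145.4]
tcp_rot: [-180.0, 0.0, 5.7]
ft_force: [0.2, 0.2, -1.0]
finger_gap: 7.3
grip_force: 34.2
```

Call:
step_arm --targets '[[[0, 0, -15, 0, 0, 0], [0, 0, -35, 0, 0, 0], [0, 0, -55, 0, 0, 0], [0, 0, -70, 0, 0, 0], [0, 0, -80, 0, 0, 0], [0, 0, -88, 0, 0, 0], [0, 0, -92, 0, 0, 0], [0, 0, -92, 0, 0, 0], [0, 0, -92, 0, 0, 0], [0, 0, -92, 0, 0, 0]]]'

```text
time: 6.67
tool_pos: [432.2, 85.2, 54.9]
tcp_rot: [180.0, -0.1, 5.8]
ft_force: [-0.3, -0.2, -0.8]
finger_gap: 6.6
grip_force: 34.2
```

```bash
python3 - <<'E'
from bench import r,vision
import cv2,pickle
s=vision.snapshot("side");pickle.dump(s,open("s4.pkl","wb"));a=cv2.resize(s["img"][200:280,330:430],None,fx=5,fy=5,interpolation=cv2.INTER_CUBIC)
w=vision.snapshot("wrist");b=cv2.resize(w["img"][100:350,200:450],(400,400))
a=cv2.resize(a,(400,320));c=np=None
import numpy as np
c=np.zeros((400,800,3),np.uint8);c[:320,:400]=a;c[:,400:]=b
cv2.imwrite("pics/c4.png",c)
print(r.sense()["tool_pos"],r.sense()["tcp_rot"],r.sense()["ft_force"])
E
```

```text
[432.16812102  85.10778237  54.92117197] [ 1.79997646e+02 -9.83466466e-02  5.77278202e+00] [ 0.14409872  0.1094548  -1.5160113 ]
```

View pics/c4.png

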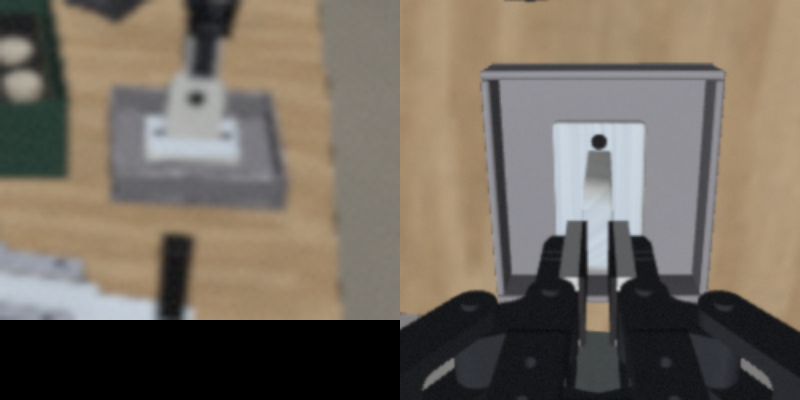

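The foot sits inside the walls, roughly centred in the tray at (598,195) of the right half. I'll lower it onto the floor.

Call:
step_arm --targets '[[[0, 0, -4, 0, 0, 0], [0, 0, -6, 0, 0, 0], [0, 0, -7, 0, 0, 0], [0, 0, -8, 0, 0, 0], [0, 0, -8.5, 0, 0, 0], [0, 0, -8.5, 0, 0, 0], [0, 0, -8.5, 0, 0, 0]]]'

```text
time: 7.35
tool_pos: [431.6, 84.7, 46.0]
tcp_rot: [180.0, -0.0, 5.8]
ft_force: [-2.6, -1.8, 6.5]
finger_gap: 7.2
grip_force: 36.2
```

Contact (Fz rose from about -1 to 6.5 N). Releasing.

Call:
step_arm --targets '[[[0, 0, 0, 0, 0, 0], [0, 0, 0, 0, 0, 0], [0, 0, 0, 0, 0, 0], [0, 0, 0, 0, 0, 0], [0, 0, 0, 0, 0, 0], [0, 0, 0, 0, 0, 0], [0, 0, 0, 0, 0, 0], [0, 0, 0, 0, 0, 0]]]' --fingers 0

```text
time: 8.02
tool_pos: [431.3, 85.0, 45.4]
tcp_rot: [-180.0, 0.0, 5.8]
ft_force: [0.3, 0.4, 0.1]
finger_gap: 42.5
grip_force: 0.0
```

Call:
step_arm --targets '[[[0, 0, 15, 0, 0, 0], [0, 0, 40, 0, 0, 0], [0, 0, 70, 0, 0, 0], [0, 0, 100, 0, 0, 0], [0, 0, 110, 0, 0, 0], [0, 0, 110, 0, 0, 0], [0, 0, 110, 0, 0, 0]]]'

```text
time: 8.6
tool_pos: [431.7, 85.1, 155.5]
tcp_rot: [180.0, -0.1, 5.8]
ft_force: [0.6, -0.9, -0.4]
finger_gap: 42.5
grip_force: 0.0
```

Call:
step_arm --targets '[[[1, 20, 0, 0, 0, -0.02], [2, 50, 0, 0, 0, -0.04], [4, 85, 0, 0, 0, -0.07], [5, 120, 0, 0, 0, -0.1], [7, 155, 0, 0, 0, -0.13], [8, 178, 0, 0, 0, -0.13], [8, 185, 0, 0, 0, -0.13], [8, 185, 0, 0, 0, -0.13], [8, 185, 0, 0, 0, -0.13]]]' --fingers -0.4

```text
time: 9.35
tool_pos: [438.3, 269.2, 153.6]
tcp_rot: [179.9, 0.2, -1.6]
ft_force: [-0.5, -1.4, -0.4]
finger_gap: 59.6
grip_force: 0.0
```

```bash
python3 - <<'E'
from bench import r,vision
import cv2,pickle,numpy as np
s=vision.snapshot("side");a=cv2.resize(s["img"][200:300,300:400],(400,400),interpolation=cv2.INTER_CUBIC)
w=vision.snapshot("wrist");pickle.dump(w,open("w5.pkl","wb"));b=w["img"][0:400,240:640]
cv2.imwrite("pics/c5.png",np.hstack([a,b]))
print(r.sense()["tool_pos"],r.sense()["tcp_rot"],w["eye"])
E
```

```text
[439.0050787  268.6242203  154.50286693] [ 1.79933098e+02  7.60651892e-02 -1.72364727e+00] [518.10879115 268.18974651 310.67626014]
```

View pics/c5.png

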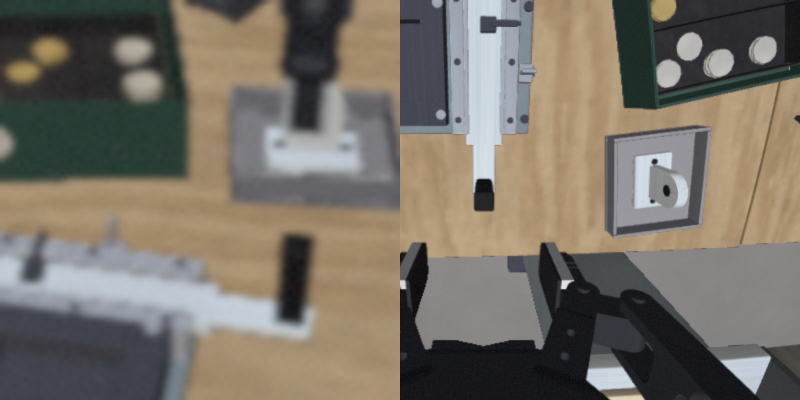

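The bracket stands upright in the tray. The post, at (324,198) in the wrist image, lies on the finger midline. I'll go down and grip it.

Call:
step_arm --targets '[[[0, 0, -20, 0, 0, 0], [0, 0, -45, 0, 0, 0], [0, 0, -70, 0, 0, 0], [0, 0, -85, 0, 0, 0], [0, 0, -92, 0, 0, 0], [0, 0, -92, 0, 0, 0], [0, 0, -92, 0, 0, 0], [0, 0, -92, 0, 0, 0]]]'

```text
time: 10.12
tool_pos: [440.5, 270.1, 65.0]
tcp_rot: [-179.9, -0.1, -1.7]
ft_force: [-0.5, 0.3, 0.5]
finger_gap: 59.6
grip_force: 0.0
```

Call:
step_arm --targets '[[[0, 0, 0, 0, 0, 0], [0, 0, 0, 0, 0, 0], [0, 0, 0, 0, 0, 0], [0, 0, 0, 0, 0, 0], [0, 0, 0, 0, 0, 0], [0, 0, 0, 0, 0, 0], [0, 0, 0, 0, 0, 0], [0, 0, 0, 0, 0, 0], [0, 0, 0, 0, 0, 0]]]' --fingers 1 --newtons 60

```text
time: 10.87
tool_pos: [439.5, 270.2, 63.7]
tcp_rot: [-180.0, -0.0, -1.7]
ft_force: [0.4, -0.4, 4.3]
finger_gap: 0.0
grip_force: 1.3
```

```bash
python3 - <<'E'
from bench import r,vision
import cv2,pickle,numpy as np
from h import *
w=pickle.load(open("w5.pkl","rb"))
print(onz(w,(324,191),78),onz(w,(324,211),78),onz(w,(324,180),28), "ptr",onz(w,(361,23),38),"blade",onz(w,(368,71),47))
s=vision.snapshot("side");pickle.dump(s,open("s6.pkl","wb"));a=cv2.resize(s["img"][215:315,300:400],(400,400),interpolation=cv2.INTER_CUBIC)
w=vision.snapshot("wrist");pickle.dump(w,open("w6.pkl","wb"));b=w["img"][0:400,120:520]
cv2.imwrite("pics/c6.png",np.hstack([a,b]))
x=r.sense();print(x["tool_pos"],x["finger_gap"],x["grip_force"],x["ft_force"],w["eye"])
E
```

```text
[447.34571733 269.17840257  78.        ] [429.4759832  269.69245833  78.        ] [443.67577276 269.0588003   28.        ] ptr [581.69730444 234.03507236  38.        ] blade [542.69483385 229.11757011  47.        ]
[439.45912346 270.16424862  63.65941696] -0.10235492861760068 1.5373357571661472 [ 0.71844317 -0.69981175  3.69388   ] [518.53628492 269.31985481 220.44208049]
```

View pics/c6.png

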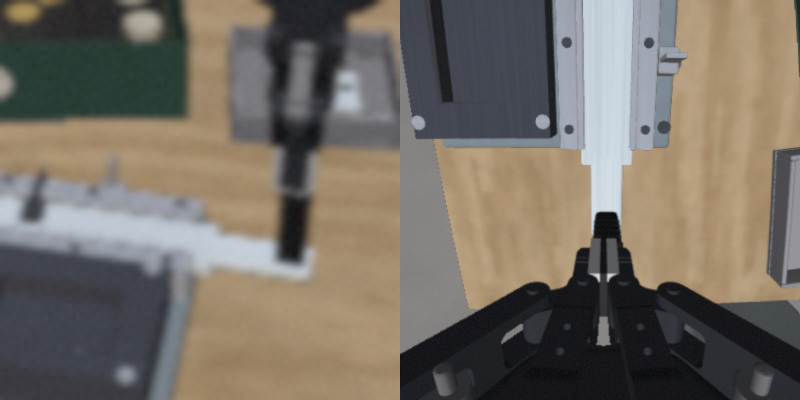

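The fingers appear to be shut without the post between them; in the wrist view the post stands at about (605,222), just ahead of the fingertips. I'll check where the fingertips really are by projection.

```bash
python3 - <<'E'
import pickle
from h import *
w=pickle.load(open("w6.pkl","rb"));s=pickle.load(open("s6.pkl","rb"))
T=np.array([439.5,270.2,63.7])
for dz in (20,10,0,-10,-22): 
    P=T+[0,0,dz]; print(dz,"wrist crop",(proj(w,P)[0]-[120,0]).round()+[400,0],"side crop",((proj(s,P)[0]-[300,215])*4).round())
for z in (78,28):
    for x in (-8,8):
        P=np.array([438.5+x,270,z]);print("post",x,z,(proj(w,P)[0]-[120,0]).round()+[400,0],((proj(s,P)[0]-[300,215])*4).round())
w=pickle.load(open("w3.pkl","rb"))
T=np.array([554,343,145.5])
for d in (0,-22): print("w3",proj(w,T+[0,0,d]))
for z in (103,111,125):
    q=np.array([onz(w,u,z)[:2] for u in [(296,177),(354,177),(352,246),(296,246)]]);print(z,np.linalg.norm(np.roll(q,-1,0)-q,axis=1).round(1))
E
```

```text
20 wrist crop [606. 259.] side crop [292. 172.]
10 wrist crop [606. 250.] side crop [291. 187.]
0 wrist crop [606. 242.] side crop [290. 202.]
-10 wrist crop [605. 235.] side crop [288. 216.]
-22 wrist crop [605. 227.] side crop [287. 233.]
post -8 78 [607. 268.] [309. 182.]
post 8 78 [606. 242.] [278. 179.]
post -8 28 [606. 231.] [301. 254.]
post 8 28 [605. 210.] [272. 251.]
w3 [[325.89931558 241.89245814]]
w3 [[325.61254158 226.99968438]]
103 [41.1 54.3 42.9 54.4]
111 [39.4 52.2 41.2 52.2]
125 [36.5 48.4 38.2 48.4]
```

The images put the shut fingertips on top of the post: they hide its top face, and the side view has them at about (292,190), level with the post top. I need to grip lower, so I'll lift, open and descend while watching the force.

Call:
step_arm --targets '[[[0, 0, 15, 0, 0, 0], [0, 0, 30, 0, 0, 0], [0, 0, 30, 0, 0, 0], [0, 0, 30, 0, 0, 0], [0, 0, 30, 0, 0, 0], [0, 0, 30, 0, 0, 0], [0, 0, 30, 0, 0, 0], [0, 0, 30, 0, 0, 0]]]' --fingers -0.4

```text
time: 11.63
tool_pos: [438.8, 269.8, 92.6]
tcp_rot: [180.0, 0.1, -1.7]
ft_force: [-0.6, -1.1, 1.3]
finger_gap: 60.0
grip_force: 0.0
```

```bash
python3 - <<'E'
import pickle
from bench import vision,r
from h import *
s=pickle.load(open("s4.pkl","rb"));T=np.array([432.2,85.1,54.9])
for d in (20,10,0,-10,-22): print("c4 side crop",d,((proj(s,T+[0,0,d])[0]-[330,200])*4).round())
for z in (71,53,21): print("bracket z",z,((proj(s,[434,85,z])[0]-[330,200])*4).round())
w=vision.snapshot("wrist")
# dark post mask near the expected post, current view
T=r.sense()["tool_pos"];print(T,r.sense()["finger_gap"])
g=cv2.cvtColor(w["img"],cv2.COLOR_BGR2GRAY);a=proj(w,[438.5,270,78])[0];print("post top px",a.round(1))
c=int(round(a[0]));print("col",g[170:300:4,c].tolist());rr=int(a[1]);print("row",rr,g[rr,c-24:c+25:2].tolist())
E
```

```text
c4 side crop 20 [199.  61.]
c4 side crop 10 [198.  74.]
c4 side crop 0 [196.  87.]
c4 side crop -10 [195. 100.]
c4 side crop -22 [194. 116.]
bracket z 71 [196.  65.]
bracket z 53 [193.  89.]
bracket z 21 [189. 130.]
[438.99510053 269.8503265   92.84534542] 60.01797550048491
post top px [325.2 232.1]
col [218, 218, 220, 218, 219, 218, 219, 74, 16, 14, 16, 14, 16, 37, 33, 38, 40, 35, 39, 152, 155, 155, 160, 161, 161, 162, 164, 155, 151, 132, 133, 135, 135]
row 232 [160, 160, 158, 159, 162, 161, 51, 36, 39, 38, 36, 35, 37, 37, 36, 36, 37, 39, 34, 111, 155, 154, 153, 154, 155]
```

The post is unmoved and still centred. Both pictures put the real fingertips about 10 mm behind the TCP when shut, so I'll descend to TCP z of about 38.

Call:
step_arm --targets '[[[0, 0, -10, 0, 0, 0], [0, 0, -20, 0, 0, 0], [0, 0, -30, 0, 0, 0], [0, 0, -38, 0, 0, 0], [0, 0, -42, 0, 0, 0], [0, 0, -42, 0, 0, 0]]]'

```text
time: 12.18
tool_pos: [438.1, 269.4, 49.5]
tcp_rot: [179.9, 0.2, -1.7]
ft_force: [0.6, -0.2, -0.1]
finger_gap: 59.7
grip_force: 0.0
```

Call:
step_arm --targets '[[[0, 0, -4, 0, 0, 0], [0, 0, -8, 0, 0, 0], [0, 0, -12, 0, 0, 0], [0, 0, -13, 0, 0, 0], [0, 0, -13, 0, 0, 0]]]'

```text
time: 12.6
tool_pos: [439.1, 269.9, 38.1]
tcp_rot: [180.0, 0.0, -1.7]
ft_force: [-0.8, 0.0, -0.6]
finger_gap: 59.7
grip_force: 0.0
```

Call:
step_arm --targets '[[[0, 0, 0, 0, 0, 0], [0, 0, 0, 0, 0, 0], [0, 0, 0, 0, 0, 0], [0, 0, 0, 0, 0, 0], [0, 0, 0, 0, 0, 0], [0, 0, 0, 0, 0, 0], [0, 0, 0, 0, 0, 0], [0, 0, 0, 0, 0, 0], [0, 0, 0, 0, 0, 0]]]' --fingers 1 --newtons 60

```text
time: 13.35
tool_pos: [439.5, 268.1, 39.0]
tcp_rot: [179.8, 0.0, -1.7]
ft_force: [-3.1, -11.1, 8.8]
finger_gap: 15.1
grip_force: 59.8
```

Call:
step_arm --targets '[[[-2, -1, 0, 0, 0, 0], [-6, -1, 0, 0, 0, 0], [-11, -1, 0, 0, 0, 0], [-17, -0.7, 0, 0, 0, 0], [-23, -0.5, 0, 0, 0, 0], [-29, -0.3, 0, 0, 0, 0], [-34, -0.2, 0, 0, 0, 0], [-37, 0, 0, 0, 0, 0], [-38.5, 0, 0, 0, 0, 0], [-38.5, 0, 0, 0, 0, 0], [-38.5, 0, 0, 0, 0, 0]]]'

```text
time: 14.27
tool_pos: [402.5, 269.4, 39.1]
tcp_rot: [180.0, -0.2, -1.7]
ft_force: [7.4, -4.5, -2.7]
finger_gap: 14.6
grip_force: 58.9
```

```bash
python3 - <<'E'
from bench import r,vision
import cv2,pickle
from h import *
w=vision.snapshot("wrist");pickle.dump(w,open("w7.pkl","wb"));t=vision.snapshot("top");pickle.dump(t,open("t7.pkl","wb"))
x=r.sense();print(x["time"],x["tool_pos"],x["tcp_rot"],x["finger_gap"],x["grip_force"],x["ft_force"])
P=[[543,234,38],[543,229,47],[543,229,20]];print(proj(w,P).round(),proj(t,P).round(1))
a=proj(w,[543,232,40])[0].astype(int)
c=w["img"][a[1]-25:a[1]+25,a[0]-25:a[0]+25];g=cv2.cvtColor(c,cv2.COLOR_BGR2GRAY)
print(a);print("\n".join(" ".join(f"{v:3d}" for v in l) for l in g[8:42,4:46]))
E
```

```text
14.3667 [402.56600014 269.3967662   39.0433438 ] [179.96332574  -0.19335207  -1.6885894 ] 14.677942991706809 58.888179659843445 [ 8.44168987 -5.06121451 -2.04547773]
[[393. -34.]
 [409. -43.]
 [395. -19.]] [[237.8 209.6]
 [239.  209.2]
 [240.9 210.4]]
[398 -35]
 44  38  30  23  17  20  21  22  23  18  25  22  22  15  19  24  18  21  22  16  21  29  34  41  39  42  42  42  40  39  37  27  25  23  26  24  18  18  21  24  22  19
 49  46  39  32  22  22  21  21  19  19  20  20  23  27  21  21  23  20  23  24  23  29  42  40  40  40  42  41  42  42  42  40  29  23  22  23  19  13  19  18  24  16
 48  48  43  34  25  21  21  15  19  19  20  18  19  20  19  16  24  19  20  18  23  30  49  45  38  42  40  39  40  40  40  41  38  28  23  21  21  23  23  22  20  18
 54  47  43  33  23  16  22  21  22  23  22  22  23  26  18  21  22  24  17  21  22  32  65  60  45  45  42  40  43  41  41  40  39  39  32  26  22  18  22  21  25  25
 48  49  42  33  25  20  20  23  20  22  19  20  22  20  23  19  17  19  19  14  20  25  53  76  65  50  41  41  42  41  41  41  41  41  37  32  26  22  19  23  23  2
[... 4173 characters left out ...]
  17  19  17  13  15  20  15
 16  19  18  21  17  21  15  19  19  19  13  20  21  20  19  13  19  21  21  18  16  14  14  15  13  15  19  17  13  13  20  13  19  20  21  16  18  15  20  17  18  16
 20  20  21  22  16  23  19  18  14  16  16  17  14  14  19  20  18  18  23  13  18  16  15  18  17  13  17  18  16  16  17  17  18  24  21  17  25  22  17  15  20  18
 17  17  17  18  17  17  20  19  13  21  16  16  19  19  15  20  18  18  13  17  13  13  18  19  17  18  20  15  18  13  21  19  18  20  18  19  20  14  15  17  17  22
 19  21  24  23  21  25  19  22  18  24  25  21  19  20  19  21  19  24  18  20  13  16  16  20  19  19  17  18  20  23  22  15  17  20  20  19  17  18  23  22  17  15
```

The gate is held, with 8 N at the wrist matching the spring at about 37 mm. I'll check the actual pointer travel by image registration.

```bash
python3 - <<'E'
from bench import vision
import pickle
from h import *
s1=vision.snapshot("side");pickle.dump(s1,open("s7.pkl","wb"))
u=np.array([np.cos(np.radians(-1.6)),np.sin(np.radians(-1.6)),0])
def G(s): return cv2.cvtColor(s["img"],cv2.COLOR_BGR2GRAY).astype(np.float32)
def test(n,s0,s1,C,hw):
    g0,g1=G(s0),G(s1);a=proj(s0,C)[0];p0=cv2.getRectSubPix(g0,hw,tuple(map(float,a)));res=[]
    for d in np.arange(25,50,.5):
        b=proj(s1,C-d*u)[0];m=max((float(np.corrcoef(p0.ravel(),cv2.getRectSubPix(g1,hw,(float(b[0]),float(b[1]+dy))).ravel())[0,1]),dy) for dy in (-1,-.5,0,.5,1))
        res.append((round(m[0],3),d,m[1]))
    print(n,a.round(1),sorted(res)[::-1][:4])
P=np.array([582,245,36.]);Q=np.array([582,258,36.])
for hw in ((11,9),(15,13)):
    for c in (P,Q): test("side",pickle.load(open("s6.pkl","rb")),s1,c,hw); test("top",pickle.load(open("top.pkl","rb")),pickle.load(open("t7.pkl","rb")),c,hw)
# crude intensity picture of blade/pointer rows, side
g=G(s1);a=proj(s1,[543,236,40])[0].astype(int);print(a);print(g[a[1]-10:a[1]+8,a[0]-14:a[0]+15].astype(int))
E
```

```text
side [309.1 260.7] [(0.94, np.float64(36.5), 0), (0.936, np.float64(36.0), 0), (0.932, np.float64(37.0), -0.5), (0.913, np.float64(35.5), 0)]
top [234.7 195.5] [(0.948, np.float64(36.5), 0), (0.948, np.float64(35.0), 0.5), (0.947, np.float64(38.0), -0.5), (0.946, np.float64(39.0), -1)]
side [308.  264.3] [(0.979, np.float64(36.5), 0), (0.973, np.float64(36.0), 0.5), (0.969, np.float64(37.0), 0), (0.955, np.float64(35.5), 0.5)]
top [229.9 195.4] [(0.986, np.float64(36.5), 0), (0.986, np.float64(34.0), 1), (0.985, np.float64(38.0), -0.5), (0.985, np.float64(35.5), 0.5)]
side [309.1 260.7] [(0.949, np.float64(36.5), 0), (0.948, np.float64(37.0), -0.5), (0.939, np.float64(37.5), -0.5), (0.939, np.float64(36.0), 0)]
top [234.7 195.5] [(0.963, np.float64(38.0), -0.5), (0.963, np.float64(36.5), 0), (0.962, np.float64(39.0), -1), (0.962, np.float64(35.0), 0.5)]
side [308.  264.3] [(0.97, np.float64(36.5), 0), (0.966, np.float64(36.0), 0), (0.964, np.float64(37.0), 0), (0.951, np.float64(35.5), 0)]
top [229.9 195.4] [(0.97, np.float64(38.0), -0.5), (0.97, np.float64(36.5), 0), (0.969, np.floa
[... 1536 characters left out ...]
142 144 146 145 140 136 124 108  97 107 126 136
  142 141 142 139 139 141 140 138 139 141 141]
 [159 158 157 156 154 153 151 151 154 149 135 122 111  98  93 114 134 145
  147 139 140 137 138 142 142 140 139 140 141]
 [161 162 159 155 155 155 154 155 155 143 122 106  94  90  99 129 148 154
  151 145 142 142 146 148 146 144 142 141 137]
 [162 159 156 155 157 154 155 157 153 145 127 108  93  89 108 138 151 156
  154 152 150 152 153 157 157 154 149 146 143]
 [150 151 153 154 159 160 159 158 155 149 137 121 101  95 115 139 153 157
  156 154 154 155 157 159 157 159 157 153 152]
 [137 140 145 152 162 164 160 156 151 146 137 115  95  92 121 139 153 157
  153 153 153 160 159 160 159 158 159 159 156]]
```

Call:
step_arm --targets '[[[-1, 0, 0, 0, 0, 0], [-1.7, 0, 0, 0, 0, 0], [-1.7, 0, 0, 0, 0, 0], [-1.7, 0, 0, 0, 0, 0], [-1.7, 0, 0, 0, 0, 0], [-1.7, 0, 0, 0, 0, 0]]]'

```text
time: 14.92
tool_pos: [401.0, 269.4, 39.1]
tcp_rot: [180.0, -0.2, -1.7]
ft_force: [7.7, -3.5, -2.9]
finger_gap: 14.8
grip_force: 58.8
```

```bash
python3 - <<'E'
from bench import vision,r
import pickle
from h import *
s0=pickle.load(open("s6.pkl","rb"));s1=vision.snapshot("side")
u=np.array([np.cos(np.radians(-1.6)),np.sin(np.radians(-1.6)),0])
G=lambda s:cv2.cvtColor(s["img"],cv2.COLOR_BGR2GRAY).astype(np.float32)
g0,g1=G(s0),G(s1)
for C in ([582,245,36.],[582,258,36.]):
    C=np.array(C);a=proj(s0,C)[0];p0=cv2.getRectSubPix(g0,(11,9),tuple(map(float,a)))
    print(sorted([(round(float(np.corrcoef(p0.ravel(),cv2.getRectSubPix(g1,(11,9),tuple(map(float,proj(s1,C-d*u)[0]))).ravel())[0,1]),3),float(d)) for d in np.arange(30,46,.5)])[::-1][:3])
# home picture: blade dark column and pointer arm dark column, per row
for y,x0 in ((251,328),(253,328),(255,328),(257,328),(258,309),(260,309),(262,309),(264,309)):
    l=g0[y,x0-7:x0+8];print(y,x0-7,l.astype(int).tolist())
print("pred blade",[proj(s0,[543.2,y,z])[0].round(1).tolist() for y,z in ((229,47),(229,38),(229,30))],"pred ptr home",[proj(s0,[582,y,38])[0].round(1).tolist() for y in (234,245,257)])
x=r.sense();print(x["time"],x["tool_pos"],x["ft_force"],x["grip_force"],x["qd"].round(2))
E
```

```text
[(0.928, 38.5), (0.924, 38.0), (0.913, 39.0)]
[(0.979, 38.5), (0.974, 38.0), (0.967, 39.0)]
251 321 [145, 142, 139, 140, 142, 141, 143, 143, 141, 142, 143, 144, 141, 144, 143]
253 321 [151, 152, 154, 151, 151, 151, 148, 147, 149, 151, 153, 153, 153, 153, 150]
255 321 [149, 151, 152, 152, 149, 147, 144, 136, 137, 146, 151, 151, 152, 153, 150]
257 321 [142, 144, 146, 143, 143, 137, 130, 125, 133, 140, 145, 144, 145, 143, 143]
258 302 [128, 129, 134, 138, 142, 141, 131, 114, 101, 111, 126, 135, 138, 137, 138]
260 302 [126, 140, 150, 157, 154, 143, 121, 99, 97, 124, 148, 157, 155, 150, 148]
262 302 [156, 156, 159, 160, 154, 135, 107, 98, 121, 147, 158, 157, 156, 155, 156]
264 302 [183, 175, 162, 145, 125, 100, 77, 83, 109, 136, 150, 154, 154, 156, 157]
pred blade [[327.2, 254.4], [327.1, 257.5], [327.1, 260.2]] pred ptr home [[310.1, 256.9], [309.1, 260.0], [308.1, 263.3]]
14.9667 [400.96394112 269.4584647   39.06228878] [ 8.06473662 -4.64629447 -1.82530428] 58.846816420555115 [ 0.02 -0.01  0.06  0.02 -0.03  0.03]
```

Travel is 38.4 mm against a measured spacing of 38.2 to 39.5 mm, and everything is still. Handing in.

```bash
python3 -c "
from bench import r
print(r.hand_in())"
```

```text
the job is handed in; nothing more can be done
None
```

I handed the job in at about 15 s with the bracket standing released in the tray and the gate held about 38.4 mm out, against a measured 38.2–39.5 mm to the index blade (tolerance 4 mm); the first try at gripping the post closed above it, the jar and stamp were not approached, and no verdict came back.

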